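# Put the sunglasses case away in the push-to-open drawer

### The job

Press the white drawer front of the walnut patio caddy inward until its touch latch lets go and the drawer springs fully open, then lay the sunglasses case flat in the drawer and push the drawer in until it latches shut and stays shut. Press gently: feel for the latch and never force the drawer against its stop (20 N is too much). Leave the dispenser, tumbler, coaster and dish where they are.

Things in the scene. Friction and masses are not known exactly. Their poses are not given: they have to be found in the camera images.
- caddy: Low walnut box fixed on the table, 180 (x) x 250 (y) x 98 mm high, with one drawer that slides out along the caddy's -x. Origin: centre of its underside. The drawer front covers the whole -x side, no handle; latched, its outer face is at caddy x = -110 mm, 20 mm ahead of the box (14 mm panel, 6 mm gap). Pushing box or drawer with over 20 N counts as forcing it.
- drawer (a joint): How far the drawer is out (m): 0 latched, 0.120 fully open, below 0 pressed in. Push-push latch. To open: press 3 to 4 mm in past 0 (5 to 7 N), let go: a spring drives it fully out (after only 1-2 mm it stays latched). To shut: push in to 3 to 4 mm past 0, let go: it returns to 0 and holds. At 4 mm a stiff stop (over 10 N per mm): the force rises sharply, the sign to let go.
- front (a point): Centre of the drawer front's flat white outer face, 63 mm above the table; the panel is 250 mm wide and spans heights 3 to 99 mm. Axes as the caddy's: -x points out of the face. Moves with the drawer. Pushing the open drawer in takes 2.5 N when open rising to 5 N when shut, plus about 2 N per 0.1 m/s.
- well (a point): Centre of the drawer's inner floor, 26 mm above the table, 71.5 mm behind the front face. Inside, the drawer is 115 mm (x) by 196 mm (y); its side and back walls stand 40 mm above the floor, the front panel 73 mm. Fully open, all of it is clear of the box. Axes as the caddy's. Moves with the drawer.
- case: Closed slim hard sunglasses case, dark with a brass seam and steel hinges, 46 (x) x 150 (y) x 38 mm high, 0.10 to 0.18 kg, lying on the table. Origin: centre of its underside; the long side is along its y. Grip it across its 46 mm x width from above; it fits in the drawer only lying along the drawer's y.
- dispenser: Bystander: empty white plastic push dispenser, 60 mm across, 163 mm tall, upright. Origin: centre of its underside.
- tumbler: Bystander: glass tumbler, 72 mm across, 110 mm tall, upright. Origin: centre of its underside.
- coaster: Bystander: round walnut coaster, 96 mm across, 9 mm thick. Origin: centre of its underside.
- dish: Bystander: shallow red ceramic dish, 124 mm across, 35 mm tall. Origin: centre of its underside.

How it is judged:
By the outcome, as a careful person would: the job done as asked, in the order asked, and still so for the second after the job is handed in, with the robot touching nothing.
It also fails if it takes over 72 s, if anything falls off the work surface, if the arm or the gripper's body presses on something with over 40 N, if the wrist force passes 120 N, or if a joint passes its speed limit or range.

### The arm

A 7-joint arm with a two-finger parallel gripper is mounted at the origin on the work surface. World frame = base frame: x ahead of the robot, y to its left, z up, the work surface at z = 0. Lengths are in m, angles in degrees, forces in N, time in s.
With the tool pointing down it reaches from about 0.425 to 0.875 m from the base axis. Payload 4.7 kg.
Tool frame: the origin (TCP) lies midway between the tips of the shut fingers; the grasp point (between the pads) lies 19 mm behind it; z points along the fingers, y is the line along which they close (so a half turn about z gives the same grasp; the last joint's range is limited). The gripper opens to 87 mm and grips with 3 to 60 N. Pads are 19 mm wide; open, the fingers measure 117 mm over their backs; the gripper's body (75 mm by 190 mm) begins 51 mm behind the grasp point.
Start: joints at [66.583, 18.392, -4.016, 83.108, 1.295, 78.541, -3.26], TCP at [0.267, -0.593, 0.223] pointing down, gripper open.
Joint ranges: [-163.93, 163.93], [-17.29, 119.83], [-79.2, 71.16], [3.27, 140.29], [-89.18, 269.18], [5.43, 117.66], [-154.24, 154.24]. Speed limits (degrees/s): [147.25, 147.25, 180, 180, 180, 180, 180].

### API

Orientations are given as [roll, pitch, yaw] about the fixed x, y, z axes, in that order (R = Rz(yaw) Ry(pitch) Rx(roll)).
In Python, from cell import env, viewer, boxes_of, masks_of gives the robot as it stands. The module is installed in compiled form; this text tells all that it offers.
- The arm moves only by the tool apply_moves, never from a script. Its argument "moves" is a list of rows, each a list of 7 numbers: the shift along the tool's x, y, z scaled (see below), then the turn, a rotation vector about the tool's x, y, z scaled (see below), then the opening, from 0 (shut) to 1 (fully open). A call has 1 to 20 rows; each row is the pose to reach, as a shift and turn from the pose commanded when the call began, along the tool's axes at that moment; what a row does not reach only later rows make up. The controller multiplies each number of a shift by 0.2 m and each number of a turn by 1.5 rad. A row lasts 1/10 s, in which the tool goes at most 50 mm and 8.59 degrees, less where a joint would pass 70% of its speed; a pose out of reach is approached as far as the arm can. A call with a number of a shift or a turn outside -1 to 1 is refused whole. A call with a gripper value outside its range is refused whole. The fingers move at their own pace and stop on an object; "grip_force" is the grip in N (left out, the last holds). Time passes only in rows, so rows that repeat a pose let the fingers close. It gives the time, the measured TCP pose, the force, the opening and the grip force at its end, in the units of the state.
- env.get_obs(): the state, without advancing time (a new reading comes with each control period).
- viewer.read_camera(name): name is "scene" or "top"; returns the picture (400x640x3 uint8, red, green, blue); there is no depth.
- viewer.get_calibration(name): a dict with "fov_y" (degrees; the focal length in pixels is half the picture's height over the tangent of half this angle, whatever the lens; pixels are square), "cx", "cy" (the principal point, pixels), "position" and "orientation" of the camera in the world. Camera axes: x right, y up, looking along -z (the intrinsics and any distortion apply to the point x, -y, -z); pixel columns grow to the right and rows downward; lengths in m; the calibration is good to about 2 mm. A picture is of the moment at which its call begins. get_calibration takes no time and is no camera call.
- env.sign_off(): hands the job in; it is judged then, once.
Trained networks look in the newest picture that a camera, given by its name, has taken for a name from the list of things; names that differ only in an ending like _2 or _b are one class to them, and where a whole thing is asked for, a point or a joint stands for the part that bears it (a point fixed in the world has none). Each returns a list of dicts, best first, with "conf" (0 to 1); they miss things now and then, are a little off and sometimes report something else, mostly with a low value. They report only what shows in the picture. A call takes as long as a camera call.
- boxes_of(camera, target): "location" ([column, row] in pixels, amid what is visible of it).
- masks_of(camera, target): "pixels" (400x640 bool, what is visible of it) and "location" ([column, row] in pixels, amid what is visible of it).
The state is a dict: "time_s": time; "qpos": joint angles; "joint_velocities": joint speeds; "effort": joint torques, N m; "tool_pos": TCP position; "tool_rot": TCP orientation; "force": force on the tool from outside, world axes, zero at the start; "wrist_torque": the same for the moment, N m; "grip_width": finger opening in m; "grasp_force": force on a finger pad.
Only numpy, scipy, OpenCV 4.12 (cv2) and the standard library are available. Lean on these libraries where they do the work, as an engineer would, in place of code of your own. Each camera call takes 0.05 s, during which the arm holds its last target. There are 200 camera calls.

## Working session

There is one attempt and no reset: what is moved stays moved. The work goes in short steps, Python scripts to look and compute and a tool call to move; the robot and the scene stay as the last step left them, time stands still between calls to the robot, and variables do not carry over. Pictures are saved under pics/ and viewed, at most 10 in all, crops included, and the job is handed in when it is done.

Besides the shell and the picture viewer there is one more tool, called in YAML: its name, and indented under it one key for each argument. apply_moves: Moves the arm, as the interface text tells. Shifts and turns lie within -1 to 1; 1 stands for 0.2 m of shift or 1.5 rad of turn. Its arguments: {"type":"object","properties":{"moves":{"type":"array","items":{"type":"array","items":{"type":"number","minimum":-1,"maximum":1}}},"grip_force":{"type":"number"}},"required":["moves"]}

```bash
mkdir -p pics; cat > h.py <<'E'
from cell import env, viewer, boxes_of, masks_of
import numpy as np, cv2
from scipy.spatial.transform import Rotation as R
def cam(n):
    c=viewer.get_calibration(n); return c
E
python3 - <<'E'
from h import *
ims=[]
for n in("scene","top"):
    im=viewer.read_camera(n); cv2.imwrite(f"pics/{n}0.png",im[:,:,::-1]); print(n,viewer.get_calibration(n))
    for t in("caddy","drawer","front","well","case","dispenser","tumbler","coaster","dish"):
        print(t,[(round(float(d["conf"]),2),np.round(d["location"],1).tolist()) for d in boxes_of(n,t)][:2])
o=env.get_obs(); print(o)
E
```

```text
scene {'fov_y': 42.808979866417566, 'cx': 315.86339008467746, 'cy': 193.81163675427112, 'position': array([0.9505707 , 0.72516788, 1.25368055]), 'orientation': array([ 33.66331762,   0.23508051, 151.49907016])}
caddy [(0.98, [288.5, 230.2])]
drawer [(0.93, [321.7, 209.4])]
front [(0.75, [321.3, 209.3])]
well [(0.82, [317.4, 210.2])]
case [(0.87, [280.2, 128.2]), (0.42, [348.4, 316.6])]
dispenser [(0.56, [397.0, 291.9])]
tumbler [(0.57, [345.9, 315.8])]
coaster [(0.72, [428.2, 278.4])]
dish [(0.92, [233.7, 154.3])]
top {'fov_y': 57.03659384892378, 'cx': 319.4050396404885, 'cy': 204.2445254810536, 'position': array([0.50353512, 0.03594143, 1.12976582]), 'orientation': array([  5.32368928,  -0.47216885, -89.54924509])}
caddy [(0.74, [300.5, 173.9])]
drawer [(0.96, [307.4, 205.1])]
front [(0.82, [297.8, 205.3])]
well [(0.93, [300.8, 203.8])]
case [(0.82, [416.9, 231.1])]
dispenser [(0.61, [193.6, 221.5]), (0.6, [303.0, 176.0])]
tumbler [(0.61, [198.5, 176.0])]
coaster [(0.66, [203.2, 258.6])]
dish [(0.59, [410.4, 171.0])]
{'time_s': 1.0, 'qpos': array([66.58302016, 18.3894825 , -4.01438338, 83.10623641,  1.29625464,
       78.54121697, -3.26027202]), 'joint_velocities': array([ 0.0876043 , -0.01362675, -0.0471108 , -0.02896145,  0.06101972,
       -0.06720585, -0.09947263]), 'effort': array([ 2.98997602e-04, -4.91121304e+01, -4.02954631e-01, -3.12774611e+01,
       -6.36384473e-02,  3.36235086e-02,  1.32972954e-05]), 'tool_pos': array([ 0.2666691 , -0.59281407,  0.22262553]), 'tool_rot': array([1.79991743e+02, 4.48285372e-03, 2.42240947e+01]), 'force': array([ 0.03662044, -0.19654682,  0.95057014]), 'wrist_torque': array([ 0.02636989,  0.01652679, -0.04138775]), 'grasp_force': 0.0, 'grip_width': 0.08707947788696153}
```

View pics/scene0.png

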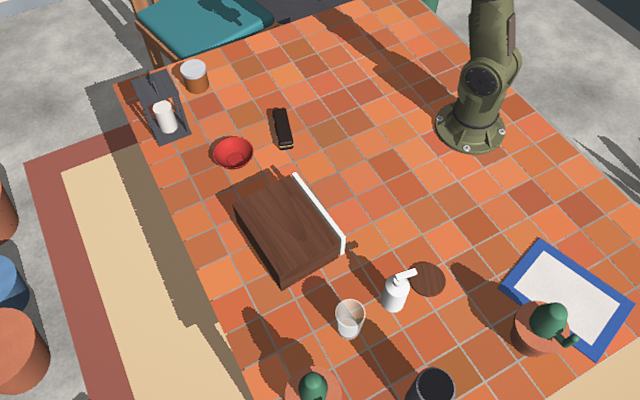

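View pics/top0.png

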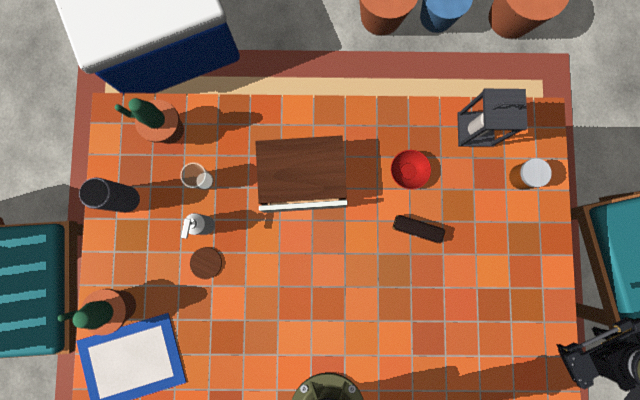

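The scene view shows the caddy (290,230) with its white front facing the robot, the case at (283,128), the dish at (232,152), the dispenser at (397,292), the tumbler at (350,318) and the coaster at (428,278). In the top view the caddy is at (302,172), its white front edge runs along row 205, the case is at (419,228), and the area in front of the drawer is free.

```bash
cat >> h.py <<'E'
from scipy.optimize import minimize
def proj(n,P):
    c=viewer.get_calibration(n); Rm=R.from_euler('xyz',c["orientation"],degrees=True).as_matrix()
    q=(np.asarray(P)-c["position"])@Rm; f=200/np.tan(np.radians(c["fov_y"]/2))
    return np.c_[c["cx"]-f*q[:,0]/q[:,2], c["cy"]+f*q[:,1]/q[:,2]]
def ray(n,uv,z):
    c=viewer.get_calibration(n); Rm=R.from_euler('xyz',c["orientation"],degrees=True).as_matrix()
    f=200/np.tan(np.radians(c["fov_y"]/2)); d=Rm@np.array([(uv[0]-c["cx"])/f,-(uv[1]-c["cy"])/f,-1])
    return c["position"]+d*(z-c["position"][2])/d[2]
def box(x0,x1,hy,z0,z1): return np.array([[x,y,z] for x in(x0,x1) for y in(-hy,hy) for z in(z0,z1)])
def fit(masks,B,x0):
    # B corners in body frame; maximise IoU over x,y,yaw; 4x supersample
    S=4; ms={n:cv2.resize(m.astype(np.uint8),None,fx=S,fy=S,interpolation=cv2.INTER_NEAREST) for n,m in masks.items()}
    def cost(p):
        c,s=np.cos(p[2]),np.sin(p[2]); W=B@np.array([[c,s,0],[-s,c,0],[0,0,1]])+[p[0],p[1],0]; t=0
        for n,m in ms.items():
            h=cv2.convexHull(((proj(n,W)+.5)*S-.5).astype(np.float32)); a=np.zeros_like(m)
            cv2.fillConvexPoly(a,np.round(h*16).astype(np.int32),1,shift=4)
            t-=(a&m).sum()/(a|m).sum()
        return t/len(ms)
    sx=np.array(x0)+np.array([[0,0,0],[.02,0,0],[0,.02,0],[0,0,.15]])
    r=minimize(cost,x0,method='Nelder-Mead',options=dict(initial_simplex=sx,xatol=1e-4,fatol=1e-5,maxiter=300))
    return r.x,r.fun
E
python3 - <<'E'
from h import *
def ms(t):
    o={}
    for n in("scene","top"):
        viewer.read_camera(n); l=masks_of(n,t)
        if l: o[n]=l[0]["pixels"]; print(t,n,l[0]["conf"],l[0]["pixels"].sum(),np.round(ray(n,l[0]["location"],0.03),3))
    return o
for t,B,g,yaw in(("case",box(-.023,.023,.075,0,.038),(417,230),-.25),("caddy",box(-.110,.09,.125,0,.098),(302,172),.05)):
    m=ms(t); p0=ray("top",g,.05)
    for mm in (m,{"top":m["top"]},{"scene":m["scene"]}):
        p,f=fit(mm,B,[p0[0],p0[1],yaw]); print(t,list(mm),p.round(4),np.degrees(p[2]).round(2),round(f,3))
for t in("front",): ms(t)
for t in("dispenser","tumbler","coaster","dish"): ms(t)
# white front top edge in scene/top by hand
print(ray("top",(259,209),.099),ray("top",(347,205),.099))
E
```

```text
case scene 0.83 620 [ 0.541 -0.257  0.03 ]
case top 0.77 769 [ 0.528 -0.27   0.03 ]
case ['scene', 'top'] [ 0.537  -0.2724 -0.3026] -17.34 -0.874
case ['top'] [ 0.5352 -0.2683 -0.2818] -16.15 -0.867
case ['scene'] [ 0.5366 -0.2759 -0.3082] -17.66 -0.904
caddy scene 0.89 7860 [0.689 0.071 0.03 ]
caddy top 0.63 6476 [0.699 0.088 0.03 ]
caddy ['scene', 'top'] [0.7018 0.082  0.0701] 4.02 -0.977
caddy ['top'] [0.7005 0.0826 0.068 ] 3.9 -0.978
caddy ['scene'] [0.7028 0.0811 0.0741] 4.25 -0.985
front scene 0.76 628 [0.579 0.064 0.03 ]
front top 0.58 783 [0.6   0.073 0.03 ]
dispenser scene 0.76 929 [0.515 0.374 0.03 ]
dispenser top 0.98 628 [0.546 0.398 0.03 ]
tumbler scene 0.82 1034 [0.665 0.368 0.03 ]
coaster scene 0.77 902 [0.44  0.376 0.03 ]
coaster top 0.7 803 [0.437 0.356 0.03 ]
dish scene 0.78 1035 [ 0.715 -0.251  0.03 ]
dish top 0.91 1237 [ 0.704 -0.241  0.03 ]
[0.58479125 0.19756143 0.099     ] [ 0.59818892 -0.04946241  0.099     ]
```

apply_moves:
  moves:
    - [0.88, -0.82, 0, 0, 0, 0, 0]
    - [0.88, -0.82, 0, 0, 0, 0, 0]
    - [0.88, -0.82, 0, 0, 0, 0, 0]
    - [0.88, -0.82, 0, 0, 0, 0, 0]
    - [0.88, -0.82, 0, 0, 0, 0, 0]
    - [0.88, -0.82, 0, 0, 0, 0, 0]

```text
time_s: 3.0
tool_pos: [0.3637, -0.3648, 0.2233]
tool_rot: [-180.0, -0.1, 24.8]
force: [-0.8, 0.2, -0.1]
grip_width: 0.0469
grasp_force: 0.0
```

apply_moves:
  moves:
    - [0.88, -0.82, 0, 0, 0, 0, 0]
    - [0.88, -0.82, 0, 0, 0, 0, 0]
    - [0.88, -0.82, 0, 0, 0, 0, 0]
    - [0.88, -0.82, 0, 0, 0, 0, 0]
    - [0.88, -0.82, 0, 0, 0, 0, 0]
    - [0.88, -0.82, 0, 0, 0, 0, 0]

```text
time_s: 3.6
tool_pos: [0.4555, -0.1432, 0.2232]
tool_rot: [-180.0, -0.1, 24.8]
force: [0.0, -1.0, 0.4]
grip_width: 0.0027
grasp_force: 0.0
```

```bash
cat > to.py <<'E'
import sys; from h import *
# to.py x y z yaw : row numbers for a world target, tool down
x,y,z,w=map(float,sys.argv[1:5]); o=env.get_obs()
R0=R.from_euler('xyz',o["tool_rot"],degrees=True); R1=R.from_euler('xyz',[180,0,w],degrees=True)
print("t",round(o["time_s"],2),"pos",o["tool_pos"].round(4),"rot",o["tool_rot"].round(2),"F",o["force"].round(2),"w",round(o["grip_width"],4))
print("shift",(R0.inv().apply(np.array([x,y,z])-o["tool_pos"])/.2).round(3),"turn",((R0.inv()*R1).as_rotvec()/1.5).round(3))
E
python3 to.py .55 .071 .055 94
```

```text
t 3.6 pos [ 0.4555 -0.1432  0.2232] rot [-1.7998e+02 -1.4000e-01  2.4790e+01] F [ 0.04 -0.99  0.39] w 0.0027
shift [ 0.876 -0.774  0.843] turn [ 0.001 -0.002 -0.805]
```

apply_moves:
  moves:
    - [0.87, -0.77, 0.4, 0, 0, -0.81, 0]
    - [0.87, -0.77, 0.4, 0, 0, -0.81, 0]
    - [0.87, -0.77, 0.4, 0, 0, -0.81, 0]
    - [0.87, -0.77, 0.6, 0, 0, -0.81, 0]
    - [0.87, -0.77, 0.84, 0, 0, -0.81, 0]
    - [0.87, -0.77, 0.84, 0, 0, -0.81, 0]
    - [0.87, -0.77, 0.84, 0, 0, -0.81, 0]
    - [0.87, -0.77, 0.84, 0, 0, -0.81, 0]
    - [0.87, -0.77, 0.84, 0, 0, -0.81, 0]
    - [0.87, -0.77, 0.84, 0, 0, -0.81, 0]
    - [0.87, -0.77, 0.84, 0, 0, -0.81, 0]
    - [0.87, -0.77, 0.84, 0, 0, -0.81, 0]

```text
time_s: 4.8
tool_pos: [0.5489, 0.062, 0.055]
tool_rot: [179.9, 0.0, 93.7]
force: [-0.6, -0.6, -0.0]
grip_width: 0.0002
grasp_force: 0.0
```

```bash
python3 to.py .575 .073 .055 94
```

```text
t 4.8 pos [0.5489 0.062  0.055 ] rot [1.7995e+02 4.0000e-02 9.3710e+01] F [-0.62 -0.57 -0.01] w 0.0002
shift [ 0.046  0.134 -0.   ] turn [ 0.001  0.    -0.003]
```

apply_moves:
  moves:
    - [0.02, 0.03, 0, 0, 0, 0, 0]
    - [0.045, 0.06, 0, 0, 0, 0, 0]
    - [0.045, 0.08, 0, 0, 0, 0, 0]
    - [0.045, 0.1, 0, 0, 0, 0, 0]
    - [0.045, 0.1, 0, 0, 0, 0, 0]

```text
time_s: 5.3
tool_pos: [0.5686, 0.073, 0.0544]
tool_rot: [180.0, -0.0, 93.8]
force: [-0.1, 0.3, -1.2]
grip_width: 0.0008
grasp_force: 0.0
```

apply_moves:
  moves:
    - [0, 0.01, 0, 0, 0, 0, 0]
    - [0, 0.02, 0, 0, 0, 0, 0]
    - [0, 0.02, 0, 0, 0, 0, 0]

```text
time_s: 5.6
tool_pos: [0.5721, 0.073, 0.0545]
tool_rot: [180.0, 0.0, 93.8]
force: [0.1, 0.0, 0.1]
grip_width: 0.0005
grasp_force: 0.0
```

apply_moves:
  moves:
    - [0, 0.01, 0, 0, 0, 0, 0]
    - [0, 0.01, 0, 0, 0, 0, 0]

```text
time_s: 5.8
tool_pos: [0.5741, 0.0732, 0.0545]
tool_rot: [180.0, 0.0, 93.8]
force: [-0.0, 0.7, 0.8]
grip_width: 0.0003
grasp_force: 0.0
```

apply_moves:
  moves:
    - [0, 0.01, 0, 0, 0, 0, 0]
    - [0, 0.01, 0, 0, 0, 0, 0]

```text
time_s: 6.0
tool_pos: [0.5762, 0.0734, 0.0545]
tool_rot: [180.0, 0.0, 93.8]
force: [0.1, 0.4, -0.2]
grip_width: 0.0005
grasp_force: 0.0
```

apply_moves:
  moves:
    - [0, 0.005, 0, 0, 0, 0, 0]
    - [0, 0.005, 0, 0, 0, 0, 0]

```text
time_s: 6.2
tool_pos: [0.5767, 0.0735, 0.0545]
tool_rot: [-180.0, 0.0, 93.8]
force: [-1.2, 0.4, 0.5]
grip_width: 0.0005
grasp_force: 0.5
```

apply_moves:
  moves:
    - [0, 0.005, 0, 0, 0, 0, 0]
    - [0, 0.005, 0, 0, 0, 0, 0]

```text
time_s: 6.4
tool_pos: [0.5772, 0.0735, 0.0544]
tool_rot: [-179.9, 0.0, 93.8]
force: [-3.7, -0.1, 1.5]
grip_width: 0.0005
grasp_force: 2.0
```

apply_moves:
  moves:
    - [0, 0.005, 0, 0, 0, 0, 0]
    - [0, 0.005, 0, 0, 0, 0, 0]

```text
time_s: 6.6
tool_pos: [0.5781, 0.0736, 0.0544]
tool_rot: [-179.9, 0.0, 93.8]
force: [-4.7, -1.4, 2.9]
grip_width: 0.0007
grasp_force: 2.7
```

apply_moves:
  moves:
    - [0, 0.005, 0, 0, 0, 0, 0]
    - [0, 0.005, 0, 0, 0, 0, 0]

```text
time_s: 6.8
tool_pos: [0.5793, 0.0737, 0.0544]
tool_rot: [-179.9, 0.0, 93.8]
force: [-5.1, -0.4, 2.5]
grip_width: 0.0
grasp_force: 2.7
```

apply_moves:
  moves:
    - [0, 0.005, 0, 0, 0, 0, 0]
    - [0, 0.005, 0, 0, 0, 0, 0]

```text
time_s: 7.0
tool_pos: [0.5805, 0.0738, 0.0544]
tool_rot: [-179.9, 0.0, 93.8]
force: [-4.9, -0.6, 2.6]
grip_width: 0.0006
grasp_force: 2.7
```

apply_moves:
  moves:
    - [0, 0.003, 0, 0, 0, 0, 0]
    - [0, 0.003, 0, 0, 0, 0, 0]

```text
time_s: 7.2
tool_pos: [0.5811, 0.0738, 0.0544]
tool_rot: [-179.9, 0.0, 93.8]
force: [-6.2, -0.1, 2.7]
grip_width: 0.0005
grasp_force: 2.8
```

apply_moves:
  moves:
    - [0, 0.002, 0, 0, 0, 0, 0]
    - [0, 0.002, 0, 0, 0, 0, 0]

```text
time_s: 7.4
tool_pos: [0.5815, 0.0739, 0.0544]
tool_rot: [-179.9, 0.0, 93.8]
force: [-5.0, 0.6, 3.5]
grip_width: 0.0002
grasp_force: 2.8
```

apply_moves:
  moves:
    - [0, -0.1, 0, 0, 0, 0, 0]
    - [0, -0.3, 0, 0, 0, 0, 0]
    - [0, -0.5, 0, 0, 0, 0, 0]
    - [0, -0.7, 0, 0, 0, 0, 0]
    - [0, -0.7, 0, 0, 0, 0, 0]
    - [0, -0.7, 0, 0, 0, 0, 0]
    - [0, -0.7, -0.7, 0, 0, 0, 0.5]
    - [0, -0.7, -0.7, 0, 0, 0, 0.8]
    - [0, -0.7, -0.7, 0, 0, 0, 0.8]
    - [0, -0.7, -0.7, 0, 0, 0, 0.8]

```text
time_s: 8.4
tool_pos: [0.4484, 0.0652, 0.2011]
tool_rot: [179.2, 0.1, 93.9]
force: [0.2, 0.1, -0.2]
grip_width: 0.0244
grasp_force: 0.0
```

```bash
python3 - <<'E'
from h import *
ims=[viewer.read_camera(n) for n in("scene","top")]
cv2.imwrite("pics/a1.png",np.hstack([ims[0][100:340,150:450],ims[1][100:340,200:500]])[:,:,::-1])
E
python3 to.py .537 -.272 .15 73
```

```text
t 8.5 pos [0.4445 0.0646 0.1958] rot [1.7975e+02 1.0000e-02 9.3840e+01] F [ 0.39  0.42 -0.92] w 0.0322
shift [-1.71   0.348  0.231] turn [ 0.003 -0.     0.243]
```

View pics/a1.png

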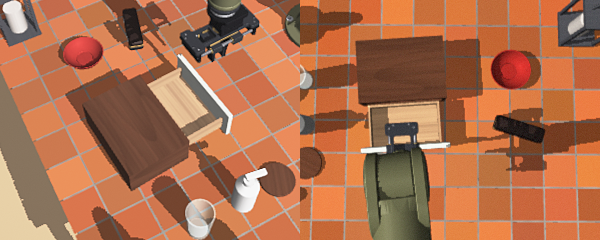

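The picture shows the drawer fully open, with its white front at about (405,148) in the right half and the wooden well behind it. The case is unmoved at (518,128).

apply_moves:
  moves:
    - [-0.86, 0.17, 0, 0, 0, 0, 1]
    - [-0.86, 0.17, 0, 0, 0, 0, 1]
    - [-0.86, 0.17, 0, 0, 0, 0, 1]
    - [-0.86, 0.17, 0, 0, 0, 0, 1]
    - [-0.86, 0.17, 0, 0, 0, 0, 1]
    - [-0.86, 0.17, 0, 0, 0, 0, 1]

```text
time_s: 9.1
tool_pos: [0.4874, -0.1046, 0.1926]
tool_rot: [-179.9, -0.2, 93.8]
force: [0.4, -0.6, 0.5]
grip_width: 0.0804
grasp_force: 0.0
```

apply_moves:
  moves:
    - [-0.85, 0.17, 0.3, 0, 0, 0.24, 1]
    - [-0.85, 0.17, 0.3, 0, 0, 0.24, 1]
    - [-0.85, 0.17, 0.3, 0, 0, 0.24, 1]
    - [-0.85, 0.17, 0.3, 0, 0, 0.24, 1]
    - [-0.85, 0.17, 0.3, 0, 0, 0.24, 1]
    - [-0.85, 0.17, 0.3, 0, 0, 0.24, 1]
    - [-0.85, 0.17, 0.3, 0, 0, 0.24, 1]

```text
time_s: 9.8
tool_pos: [0.5337, -0.2693, 0.1347]
tool_rot: [180.0, -0.1, 73.4]
force: [0.2, 0.4, 0.6]
grip_width: 0.0868
grasp_force: 0.0
```

```bash
python3 to.py .537 -.272 .012 73
```

```text
t 9.8 pos [ 0.5337 -0.2693  0.1347] rot [ 1.800e+02 -7.000e-02  7.342e+01] F [0.19 0.44 0.63] w 0.0868
shift [-0.009  0.019  0.613] turn [ 0.    -0.001  0.005]
```

apply_moves:
  moves:
    - [-0.01, 0.02, 0.2, 0, 0, 0, 1]
    - [-0.01, 0.02, 0.4, 0, 0, 0, 1]
    - [-0.01, 0.02, 0.55, 0, 0, 0, 1]
    - [-0.01, 0.02, 0.61, 0, 0, 0, 1]
    - [-0.01, 0.02, 0.61, 0, 0, 0, 1]

```text
time_s: 10.3
tool_pos: [0.5356, -0.2733, 0.0117]
tool_rot: [-179.9, -0.1, 73.3]
force: [-0.2, 0.2, -0.0]
grip_width: 0.087
grasp_force: 0.0
```

apply_moves:
  grip_force: 15
  moves:
    - [0, 0, 0, 0, 0, 0, 0.3]
    - [0, 0, 0, 0, 0, 0, 0.3]
    - [0, 0, 0, 0, 0, 0, 0.3]
    - [0, 0, 0, 0, 0, 0, 0.3]
    - [0, 0, 0, 0, 0, 0, 0.3]
    - [0, 0, 0, 0, 0, 0, 0.3]
    - [0, 0, 0, 0, 0, 0, 0.3]

```text
time_s: 11.0
tool_pos: [0.536, -0.2754, 0.0127]
tool_rot: [-180.0, 0.0, 73.2]
force: [-0.9, 0.5, 2.7]
grip_width: 0.0458
grasp_force: 15.0
```

apply_moves:
  moves:
    - [0, 0, -0.2, 0, 0, 0, 0.3]
    - [0, 0, -0.4, 0, 0, 0, 0.3]
    - [0, 0, -0.6, 0, 0, 0, 0.3]
    - [0, 0, -0.8, 0, 0, 0, 0.3]
    - [0, 0, -0.8, 0, 0, 0, 0.3]

```text
time_s: 11.5
tool_pos: [0.5398, -0.2765, 0.179]
tool_rot: [179.4, 0.1, 73.2]
force: [0.5, -0.1, -2.5]
grip_width: 0.0462
grasp_force: 15.0
```

```bash
python3 to.py .5435 -.10 .16 93.9
```

```text
t 11.5 pos [ 0.5398 -0.2765  0.179 ] rot [1.7938e+02 1.4000e-01 7.3210e+01] F [ 0.48 -0.12 -2.54] w 0.0462
shift [ 0.851 -0.238  0.09 ] turn [ 0.007  0.003 -0.241]
```

apply_moves:
  moves:
    - [0.2, -0.06, 0, 0, 0, -0.06, 0.3]
    - [0.4, -0.12, 0, 0, 0, -0.12, 0.3]
    - [0.6, -0.18, 0, 0, 0, -0.18, 0.3]
    - [0.85, -0.24, 0, 0, 0, -0.24, 0.3]
    - [0.85, -0.24, 0, 0, 0, -0.24, 0.3]
    - [0.85, -0.24, 0, 0, 0, -0.24, 0.3]

```text
time_s: 12.1
tool_pos: [0.539, -0.0968, 0.1717]
tool_rot: [-179.9, 0.0, 94.0]
force: [0.5, -0.8, -1.5]
grip_width: 0.0456
grasp_force: 15.0
```

```bash
python3 to.py .544 .071 .15 93.9
```

```text
t 12.1 pos [ 0.539  -0.0968  0.1717] rot [-179.94    0.     94.05] F [ 0.51 -0.76 -1.54] w 0.0456
shift [0.835 0.084 0.109] turn [-0.001  0.     0.002]
```

apply_moves:
  moves:
    - [0.2, 0.02, 0, 0, 0, 0, 0.3]
    - [0.4, 0.04, 0, 0, 0, 0, 0.3]
    - [0.6, 0.06, 0, 0, 0, 0, 0.3]
    - [0.83, 0.08, 0.1, 0, 0, 0, 0.3]
    - [0.83, 0.08, 0.1, 0, 0, 0, 0.3]
    - [0.83, 0.08, 0.1, 0, 0, 0, 0.3]
    - [0.83, 0.08, 0.1, 0, 0, 0, 0.3]

```text
time_s: 12.8
tool_pos: [0.5445, 0.0654, 0.152]
tool_rot: [-180.0, 0.1, 93.6]
force: [1.1, -0.5, -1.4]
grip_width: 0.046
grasp_force: 15.0
```

```bash
python3 - <<'E'
from h import *
ims=[viewer.read_camera(n) for n in("scene","top")]
cv2.imwrite("pics/a2.png",cv2.resize(np.hstack([ims[0][100:300,200:400],ims[1][100:300,200:400]]),None,fx=2,fy=2)[:,:,::-1])
E
python3 to.py .544 .071 .038 94
```

```text
t 12.9 pos [0.5447 0.0656 0.1525] rot [1.800e+02 4.000e-02 9.362e+01] F [ 0.09  0.18 -1.49] w 0.0455
shift [ 0.028 -0.002  0.572] turn [ 0.     0.001 -0.004]
```

View pics/a2.png

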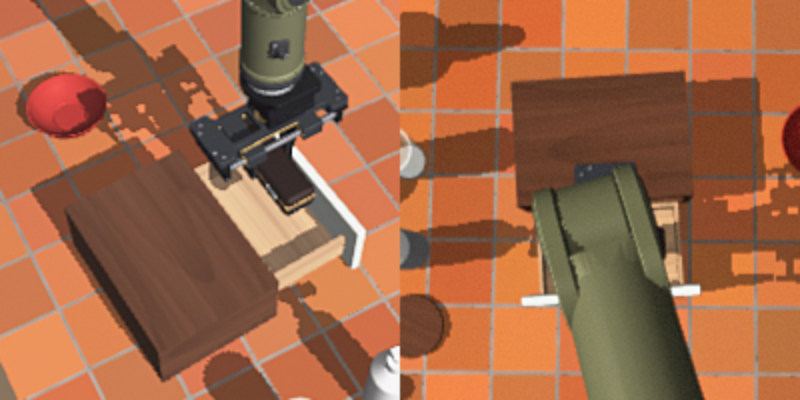

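The case is held along the drawer, above the well at about (285,180) in the left half, with the front panel and the box on either side of it.

apply_moves:
  moves:
    - [0.03, 0, 0.15, 0, 0, 0, 0.3]
    - [0.03, 0, 0.3, 0, 0, 0, 0.3]
    - [0.03, 0, 0.45, 0, 0, 0, 0.3]
    - [0.03, 0, 0.53, 0, 0, 0, 0.3]
    - [0.03, 0, 0.55, 0, 0, 0, 0.3]
    - [0.03, 0, 0.55, 0, 0, 0, 0.3]

```text
time_s: 13.5
tool_pos: [0.5442, 0.0735, 0.0428]
tool_rot: [180.0, -0.0, 93.8]
force: [-0.2, -0.1, -1.5]
grip_width: 0.0462
grasp_force: 15.0
```

apply_moves:
  moves:
    - [0, 0, 0.01, 0, 0, 0, 0.3]
    - [0, 0, 0.01, 0, 0, 0, 0.3]

```text
time_s: 13.7
tool_pos: [0.5448, 0.074, 0.0417]
tool_rot: [179.9, 0.0, 93.8]
force: [0.3, -0.5, -1.5]
grip_width: 0.046
grasp_force: 15.0
```

apply_moves:
  moves:
    - [0, 0, 0.008, 0, 0, 0, 0.3]
    - [0, 0, 0.01, 0, 0, 0, 0.3]
    - [0, 0, 0.01, 0, 0, 0, 0.3]

```text
time_s: 14.0
tool_pos: [0.5439, 0.074, 0.0387]
tool_rot: [180.0, 0.0, 93.8]
force: [-0.2, 0.0, -0.4]
grip_width: 0.0459
grasp_force: 15.0
```

apply_moves:
  moves:
    - [0, 0, 0.002, 0, 0, 0, 0.3]
    - [0, 0, 0.002, 0, 0, 0, 0.6]
    - [0, 0, 0.002, 0, 0, 0, 0.7]
    - [0, 0, 0.002, 0, 0, 0, 0.7]
    - [0, 0, 0.002, 0, 0, 0, 0.7]
    - [0, 0, -0.15, 0, 0, 0, 0.7]
    - [0, 0, -0.4, 0, 0, 0, 0.7]
    - [0, 0, -0.7, 0, 0, 0, 0.7]
    - [0, 0, -0.7, 0, 0, 0, 0.7]
    - [0, 0, -0.7, 0, 0, 0, 0.5]

```text
time_s: 15.0
tool_pos: [0.5454, 0.0743, 0.1808]
tool_rot: [179.7, 0.0, 93.8]
force: [0.1, 0.3, -0.4]
grip_width: 0.0576
grasp_force: 0.0
```

```bash
python3 to.py .435 .062 .16 94
```

```text
t 15.0 pos [0.5454 0.0743 0.1808] rot [1.7973e+02 5.0000e-02 9.3830e+01] F [ 0.07  0.31 -0.37] w 0.0576
shift [-0.024 -0.555  0.101] turn [ 0.003  0.001 -0.002]
```

apply_moves:
  moves:
    - [-0.02, -0.2, 0, 0, 0, 0, 0]
    - [-0.02, -0.4, 0, 0, 0, 0, 0]
    - [-0.02, -0.55, 0, 0, 0, 0, 0]
    - [-0.02, -0.55, 0, 0, 0, 0, 0]
    - [-0.02, -0.55, 0, 0, 0, 0, 0]
    - [-0.02, -0.55, 0, 0, 0, 0, 0]

```text
time_s: 15.6
tool_pos: [0.4348, 0.0626, 0.1779]
tool_rot: [-180.0, -0.0, 93.8]
force: [-0.3, 0.5, -0.0]
grip_width: 0.0127
grasp_force: 0.0
```

```bash
python3 - <<'E'
from h import *
ims=[viewer.read_camera(n) for n in("scene","top")]
cv2.imwrite("pics/a3.png",cv2.resize(np.hstack([ims[0][100:300,200:400],ims[1][100:300,200:400]]),None,fx=2,fy=2)[:,:,::-1])
E
python3 to.py .435 .065 .054 93.9
```

```text
t 15.7 pos [0.4349 0.0629 0.1781] rot [-1.7996e+02 -8.0000e-02  9.3860e+01] F [-0.44 -1.24 -0.32] w 0.0056
shift [0.009 0.001 0.621] turn [-0.    -0.001 -0.   ]
```

View pics/a3.png

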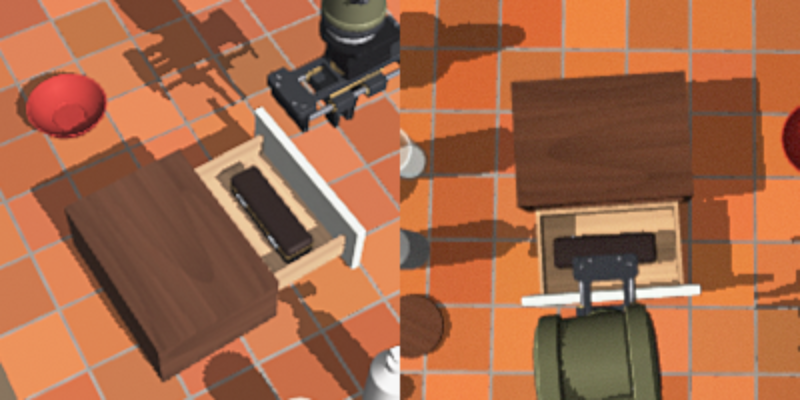

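The case lies flat in the drawer at about (272,212) in the left half, clear of all the walls.

apply_moves:
  moves:
    - [0.01, 0, 0.2, 0, 0, 0, 0]
    - [0.01, 0, 0.4, 0, 0, 0, 0]
    - [0.01, 0, 0.55, 0, 0, 0, 0]
    - [0.01, 0, 0.62, 0, 0, 0, 0]
    - [0.01, 0, 0.62, 0, 0, 0, 0]

```text
time_s: 16.2
tool_pos: [0.4325, 0.0652, 0.0522]
tool_rot: [-179.7, -0.2, 93.9]
force: [0.3, -0.2, 0.1]
grip_width: 0.0006
grasp_force: 0.0
```

apply_moves:
  moves:
    - [0, 0.02, 0, 0, 0, 0, 0]
    - [0, 0.04, 0, 0, 0, 0, 0]
    - [0, 0.06, 0, 0, 0, 0, 0]
    - [0, 0.08, 0, 0, 0, 0, 0]
    - [0, 0.1, 0, 0, 0, 0, 0]
    - [0, 0.12, 0, 0, 0, 0, 0]
    - [0, 0.14, 0, 0, 0, 0, 0]
    - [0, 0.16, 0, 0, 0, 0, 0]

```text
time_s: 17.0
tool_pos: [0.4659, 0.0667, 0.0546]
tool_rot: [-179.9, 0.0, 93.8]
force: [-3.3, -1.2, 4.0]
grip_width: 0.0006
grasp_force: 2.2
```

apply_moves:
  moves:
    - [0, 0.03, 0, 0, 0, 0, 0]
    - [0, 0.06, 0, 0, 0, 0, 0]
    - [0, 0.09, 0, 0, 0, 0, 0]
    - [0, 0.12, 0, 0, 0, 0, 0]
    - [0, 0.15, 0, 0, 0, 0, 0]
    - [0, 0.18, 0, 0, 0, 0, 0]
    - [0, 0.21, 0, 0, 0, 0, 0]
    - [0, 0.24, 0, 0, 0, 0, 0]
    - [0, 0.27, 0, 0, 0, 0, 0]
    - [0, 0.3, 0, 0, 0, 0, 0]
    - [0, 0.33, 0, 0, 0, 0, 0]
    - [0, 0.36, 0, 0, 0, 0, 0]
    - [0, 0.39, 0, 0, 0, 0, 0]
    - [0, 0.42, 0, 0, 0, 0, 0]
    - [0, 0.45, 0, 0, 0, 0, 0]
    - [0, 0.48, 0, 0, 0, 0, 0]
    - [0, 0.5, 0, 0, 0, 0, 0]
    - [0, 0.5, 0, 0, 0, 0, 0]

```text
time_s: 18.8
tool_pos: [0.5662, 0.0741, 0.0545]
tool_rot: [-180.0, -0.0, 93.9]
force: [-4.3, 0.1, 5.4]
grip_width: 0.0007
grasp_force: 2.7
```

apply_moves:
  moves:
    - [0, 0.01, 0, 0, 0, 0, 0]
    - [0, 0.02, 0, 0, 0, 0, 0]
    - [0, 0.03, 0, 0, 0, 0, 0]
    - [0, 0.04, 0, 0, 0, 0, 0]
    - [0, 0.05, 0, 0, 0, 0, 0]
    - [0, 0.055, 0, 0, 0, 0, 0]
    - [0, 0.055, 0, 0, 0, 0, 0]

```text
time_s: 19.5
tool_pos: [0.577, 0.075, 0.0545]
tool_rot: [-180.0, -0.0, 93.9]
force: [-4.5, 1.3, 4.9]
grip_width: 0.0002
grasp_force: 2.8
```

apply_moves:
  moves:
    - [0, 0.005, 0, 0, 0, 0, 0]
    - [0, 0.008, 0, 0, 0, 0, 0]
    - [0, 0.008, 0, 0, 0, 0, 0]

```text
time_s: 19.8
tool_pos: [0.5786, 0.0751, 0.0545]
tool_rot: [-180.0, -0.0, 93.9]
force: [-3.2, 0.3, 4.3]
grip_width: 0.0003
grasp_force: 2.7
```

apply_moves:
  moves:
    - [0, 0.005, 0, 0, 0, 0, 0]
    - [0, 0.009, 0, 0, 0, 0, 0]
    - [0, 0.009, 0, 0, 0, 0, 0]

```text
time_s: 20.1
tool_pos: [0.5803, 0.0752, 0.0544]
tool_rot: [-180.0, -0.0, 93.9]
force: [-5.0, 1.6, 4.6]
grip_width: 0.0005
grasp_force: 2.5
```

apply_moves:
  moves:
    - [0, 0.003, 0, 0, 0, 0, 0]
    - [0, 0.005, 0, 0, 0, 0, 0]
    - [0, 0.005, 0, 0, 0, 0, 0]

```text
time_s: 20.4
tool_pos: [0.581, 0.0752, 0.0545]
tool_rot: [-180.0, -0.0, 93.9]
force: [-5.7, 1.4, 4.8]
grip_width: 0.0006
grasp_force: 3.0
```

apply_moves:
  moves:
    - [0, 0.003, 0, 0, 0, 0, 0]
    - [0, 0.003, 0, 0, 0, 0, 0]

```text
time_s: 20.6
tool_pos: [0.5816, 0.0752, 0.0545]
tool_rot: [-180.0, -0.0, 93.9]
force: [-5.3, 2.0, 4.4]
grip_width: 0.0004
grasp_force: 3.0
```

apply_moves:
  moves:
    - [0, -0.01, 0, 0, 0, 0, 0]
    - [0, -0.02, 0, 0, 0, 0, 0]
    - [0, -0.035, 0, 0, 0, 0, 0]
    - [0, -0.05, 0, 0, 0, 0, 0]
    - [0, -0.05, 0, 0, 0, 0, 0]
    - [0, -0.05, 0, 0, 0, 0, 0]

```text
time_s: 21.2
tool_pos: [0.571, 0.0742, 0.0543]
tool_rot: [-179.9, -0.0, 93.9]
force: [-6.2, 3.1, 3.9]
grip_width: 0.0005
grasp_force: 2.9
```

apply_moves:
  moves:
    - [0, 0.01, 0, 0, 0, 0, 0]
    - [0, 0.02, 0, 0, 0, 0, 0]
    - [0, 0.03, 0, 0, 0, 0, 0]
    - [0, 0.04, 0, 0, 0, 0, 0]
    - [0, 0.05, 0, 0, 0, 0, 0]
    - [0, 0.053, 0, 0, 0, 0, 0]
    - [0, 0.053, 0, 0, 0, 0, 0]

```text
time_s: 21.9
tool_pos: [0.5818, 0.075, 0.0543]
tool_rot: [-179.9, -0.0, 93.9]
force: [-5.7, 2.6, 4.0]
grip_width: 0.0008
grasp_force: 2.7
```

apply_moves:
  moves:
    - [0, 0.002, 0, 0, 0, 0, 0]
    - [0, 0.002, 0, 0, 0, 0, 0]

```text
time_s: 22.1
tool_pos: [0.5818, 0.075, 0.0543]
tool_rot: [-179.9, -0.0, 93.9]
force: [-5.3, 2.5, 3.4]
grip_width: 0.0004
grasp_force: 3.4
```

apply_moves:
  moves:
    - [0, 0.003, 0, 0, 0, 0, 0]
    - [0, 0.003, 0, 0, 0, 0, 0]

```text
time_s: 22.3
tool_pos: [0.5818, 0.075, 0.0543]
tool_rot: [-179.8, 0.0, 93.9]
force: [-8.4, 2.6, 6.0]
grip_width: 0.0006
grasp_force: 4.4
```

apply_moves:
  moves:
    - [0, 0.002, 0, 0, 0, 0, 0]
    - [0, 0.002, 0, 0, 0, 0, 0]

```text
time_s: 22.5
tool_pos: [0.5818, 0.075, 0.0543]
tool_rot: [-179.8, 0.0, 93.9]
force: [-10.3, 2.3, 6.4]
grip_width: 0.0002
grasp_force: 5.1
```

apply_moves:
  moves:
    - [0, -0.005, 0, 0, 0, 0, 0]
    - [0, -0.015, 0, 0, 0, 0, 0]
    - [0, -0.025, 0, 0, 0, 0, 0]
    - [0, -0.035, 0, 0, 0, 0, 0]
    - [0, -0.05, 0, 0, 0, 0, 0]
    - [0, -0.05, 0, 0, 0, 0, 0]

```text
time_s: 23.1
tool_pos: [0.5729, 0.0743, 0.0543]
tool_rot: [-179.9, 0.0, 93.9]
force: [-5.4, 2.7, 2.9]
grip_width: 0.0007
grasp_force: 2.9
```

apply_moves:
  moves:
    - [0, 0.02, 0, 0, 0, 0, 0]
    - [0, 0.035, 0, 0, 0, 0, 0]
    - [0, 0.046, 0, 0, 0, 0, 0]
    - [0, 0.046, 0, 0, 0, 0, 0]
    - [0, -0.1, 0, 0, 0, 0, 0]
    - [0, -0.2, 0, 0, 0, 0, 0]
    - [0, -0.2, 0, 0, 0, 0, 0]

```text
time_s: 23.8
tool_pos: [0.5315, 0.0696, 0.0538]
tool_rot: [-179.9, 0.2, 93.8]
force: [-3.8, 2.3, -0.8]
grip_width: 0.0005
grasp_force: 2.6
```

```bash
python3 - <<'E'
from h import *
ims=[viewer.read_camera(n) for n in("scene","top")]
cv2.imwrite("pics/a4.png",cv2.resize(np.hstack([ims[0][100:300,200:400],ims[1][100:300,200:400]]),None,fx=2,fy=2)[:,:,::-1])
E
python3 to.py .435 .065 .054 93.9
```

```text
t 23.9 pos [0.5329 0.0699 0.0538] rot [-1.7988e+02  1.1000e-01  9.3790e+01] F [-3.94 -0.57 -1.34] w 0.0003
shift [ 0.008 -0.49   0.   ] turn [-0.001  0.001 -0.001]
```

View pics/a4.png

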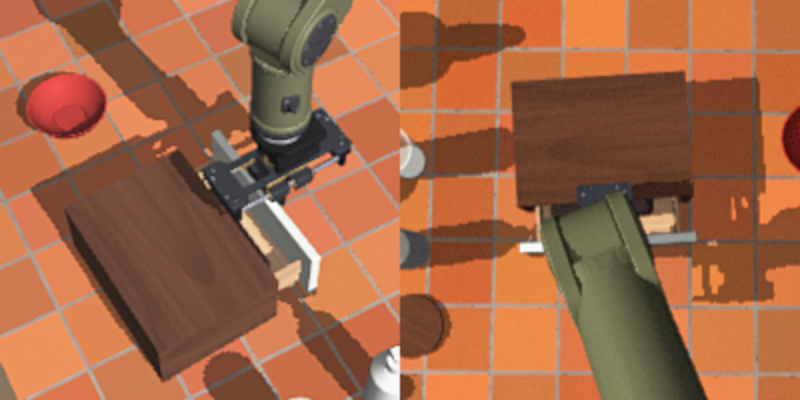

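The white front has come out about 45 mm again, following the fingers, so the latch did not hold. I'll press once more, feeling for the stop, and then let go quickly.

apply_moves:
  moves:
    - [0.005, 0.03, 0, 0, 0, 0, 0]
    - [0.005, 0.06, 0, 0, 0, 0, 0]
    - [0.005, 0.09, 0, 0, 0, 0, 0]
    - [0.005, 0.12, 0, 0, 0, 0, 0]
    - [0.005, 0.15, 0, 0, 0, 0, 0]
    - [0.005, 0.18, 0, 0, 0, 0, 0]
    - [0.005, 0.2, 0, 0, 0, 0, 0]
    - [0.005, 0.215, 0, 0, 0, 0, 0]
    - [0.005, 0.225, 0, 0, 0, 0, 0]
    - [0.005, 0.23, 0, 0, 0, 0, 0]
    - [0.005, 0.23, 0, 0, 0, 0, 0]

```text
time_s: 25.0
tool_pos: [0.5801, 0.0735, 0.0538]
tool_rot: [-179.9, 0.1, 93.7]
force: [-3.5, -2.5, -1.1]
grip_width: 0.0005
grasp_force: 1.8
```

apply_moves:
  moves:
    - [0, 0.004, 0, 0, 0, 0, 0]
    - [0, 0.008, 0, 0, 0, 0, 0]
    - [0, 0.008, 0, 0, 0, 0, 0]

```text
time_s: 25.3
tool_pos: [0.5811, 0.0736, 0.0538]
tool_rot: [-179.9, 0.1, 93.8]
force: [-4.9, -3.1, -1.2]
grip_width: 0.0004
grasp_force: 2.3
```

apply_moves:
  moves:
    - [0, 0.004, 0, 0, 0, 0, 0]
    - [0, 0.004, 0, 0, 0, 0, 0]

```text
time_s: 25.5
tool_pos: [0.5817, 0.0736, 0.0537]
tool_rot: [-179.9, 0.1, 93.8]
force: [-5.8, -3.0, 0.3]
grip_width: 0.0001
grasp_force: 2.7
```

apply_moves:
  moves:
    - [0, 0.004, 0, 0, 0, 0, 0]
    - [0, 0.004, 0, 0, 0, 0, 0]

```text
time_s: 25.7
tool_pos: [0.5817, 0.0736, 0.0537]
tool_rot: [-179.8, 0.1, 93.8]
force: [-7.9, -4.2, 2.6]
grip_width: 0.0006
grasp_force: 4.1
```

apply_moves:
  moves:
    - [0, -0.25, 0, 0, 0, 0, 0]
    - [0, -0.5, 0, 0, 0, 0, 0]
    - [0, -0.5, 0, 0, 0, 0, 0]

```text
time_s: 26.0
tool_pos: [0.4761, 0.0678, 0.0521]
tool_rot: [-179.6, 0.3, 94.0]
force: [0.5, -0.5, 0.1]
grip_width: 0.0008
grasp_force: 0.0
```

```bash
python3 - <<'E'
from h import *
im=viewer.read_camera("top"); im2=viewer.read_camera("scene")
cv2.imwrite("pics/a5.png",cv2.resize(np.hstack([im2[100:300,200:400],im[100:300,200:400]]),None,fx=2,fy=2)[:,:,::-1])
E
python3 to.py .435 .065 .054 93.9
```

```text
t 26.1 pos [0.4843 0.0685 0.0551] rot [1.7978e+02 9.0000e-02 9.3840e+01] F [ 0.22 -0.01  0.36] w 0.0002
shift [-0.001 -0.247  0.005] turn [ 0.003  0.001 -0.001]
```

View pics/a5.png

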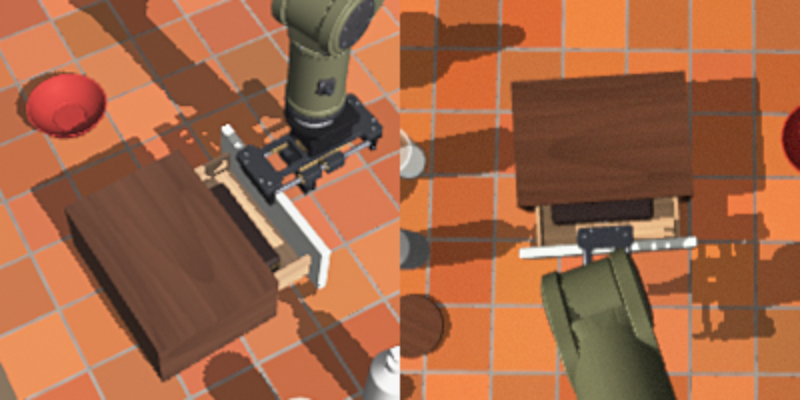

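The drawer is springing out again with the case still flat inside, so it was not caught. I'll let it open fully and then make one smooth push, easing off at the first rise in force.

apply_moves:
  moves:
    - [0, -0.15, 0, 0, 0, 0, 0]
    - [0, -0.23, 0, 0, 0, 0, 0]
    - [0, -0.23, 0, 0, 0, 0, 0]
    - [0, -0.23, 0, 0, 0, 0, 0]
    - [0, -0.23, 0, 0, 0, 0, 0]
    - [0, -0.23, 0, 0, 0, 0, 0]

```text
time_s: 26.7
tool_pos: [0.4388, 0.0663, 0.0549]
tool_rot: [179.9, -0.1, 93.8]
force: [0.0, 1.3, 0.3]
grip_width: 0.0002
grasp_force: 0.0
```

```bash
python3 - <<'E'
from h import *
im=viewer.read_camera("top"); m=masks_of("top","front"); 
for d in m[:1]:
    ys,xs=np.nonzero(d["pixels"]); print(d["conf"],xs.min(),xs.max(),[int(np.median(ys[xs==c])) for c in (xs.min()+3,xs.max()-3)])
print(proj("top",[[.702-.23,.082-.23*.07,.099],[.472+.0087*1,.066-.124,.099],[.472-.0087,.066+.124,.099]]))
cv2.imwrite("pics/a6.png",cv2.resize(im[130:330,200:420],None,fx=3,fy=3)[:,:,::-1])
E
python3 to.py .575 .0735 .0545 94
```

```text
0.84 261 350 [250, 244]
[[305.48298903 249.85165339]
 [350.02606344 247.04612166]
 [260.71653018 252.66616156]]
t 26.8 pos [0.4381 0.0662 0.0546] rot [ 1.7998e+02 -4.0000e-02  9.3850e+01] F [ 0.16 -0.23  0.1 ] w 0.0004
shift [-0.009  0.686  0.001] turn [ 0.    -0.001 -0.002]
```

View pics/a6.png

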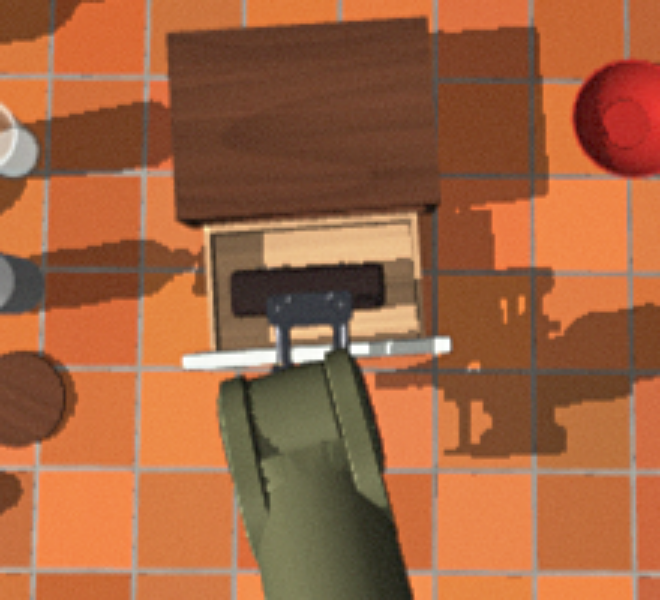

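The drawer is fully open (front edge near row 250) and the case lies flat at (308,288) in the crop. Pushing now.

apply_moves:
  moves:
    - [-0.005, 0.04, 0, 0, 0, 0, 0]
    - [-0.005, 0.07, 0, 0, 0, 0, 0]
    - [-0.005, 0.09, 0, 0, 0, 0, 0]
    - [-0.005, 0.12, 0, 0, 0, 0, 0]
    - [-0.005, 0.15, 0, 0, 0, 0, 0]
    - [-0.005, 0.19, 0, 0, 0, 0, 0]
    - [-0.005, 0.23, 0, 0, 0, 0, 0]
    - [-0.005, 0.27, 0, 0, 0, 0, 0]
    - [-0.005, 0.31, 0, 0, 0, 0, 0]
    - [-0.005, 0.35, 0, 0, 0, 0, 0]
    - [-0.005, 0.39, 0, 0, 0, 0, 0]
    - [-0.005, 0.43, 0, 0, 0, 0, 0]
    - [-0.005, 0.47, 0, 0, 0, 0, 0]
    - [-0.005, 0.51, 0, 0, 0, 0, 0]
    - [-0.005, 0.55, 0, 0, 0, 0, 0]
    - [-0.005, 0.58, 0, 0, 0, 0, 0]
    - [-0.005, 0.61, 0, 0, 0, 0, 0]
    - [-0.005, 0.64, 0, 0, 0, 0, 0]
    - [-0.005, 0.66, 0, 0, 0, 0, 0]
    - [-0.005, 0.67, 0, 0, 0, 0, 0]

```text
time_s: 28.8
tool_pos: [0.5706, 0.0746, 0.0543]
tool_rot: [-179.9, -0.0, 93.9]
force: [-7.7, 0.3, 5.4]
grip_width: 0.0007
grasp_force: 4.5
```

apply_moves:
  moves:
    - [0, 0.01, 0, 0, 0, 0, 0]
    - [0, 0.02, 0, 0, 0, 0, 0]
    - [0, 0.03, 0, 0, 0, 0, 0]
    - [0, 0.035, 0, 0, 0, 0, 0]
    - [0, 0.035, 0, 0, 0, 0, 0]

```text
time_s: 29.3
tool_pos: [0.5784, 0.0752, 0.0544]
tool_rot: [-180.0, -0.1, 93.9]
force: [-3.8, 2.4, 4.0]
grip_width: 0.0004
grasp_force: 2.4
```

apply_moves:
  moves:
    - [0, 0.008, 0, 0, 0, 0, 0]
    - [0, 0.015, 0, 0, 0, 0, 0]
    - [0, 0.015, 0, 0, 0, 0, 0]
    - [0, 0.015, 0, 0, 0, 0, 0]

```text
time_s: 29.7
tool_pos: [0.5811, 0.0753, 0.0544]
tool_rot: [-180.0, -0.0, 93.9]
force: [-4.2, 1.6, 3.2]
grip_width: 0.0007
grasp_force: 2.6
```

apply_moves:
  moves:
    - [0, 0.002, 0, 0, 0, 0, 0]
    - [0, 0.002, 0, 0, 0, 0, 0]

```text
time_s: 29.9
tool_pos: [0.5813, 0.0754, 0.0544]
tool_rot: [-180.0, -0.0, 93.9]
force: [-5.7, 1.6, 2.9]
grip_width: 0.0005
grasp_force: 2.9
```

apply_moves:
  moves:
    - [0, 0.002, 0, 0, 0, 0, 0]
    - [0, 0.002, 0, 0, 0, 0, 0]
    - [0, -0.01, 0, 0, 0, 0, 0]
    - [0, -0.02, 0, 0, 0, 0, 0]
    - [0, -0.02, 0, 0, 0, 0, 0]

```text
time_s: 30.4
tool_pos: [0.5769, 0.075, 0.0544]
tool_rot: [-180.0, -0.0, 93.9]
force: [-5.5, 2.0, 3.4]
grip_width: 0.0002
grasp_force: 2.9
```

apply_moves:
  moves:
    - [0, -0.01, 0, 0, 0, 0, 0]
    - [0, -0.015, 0, 0, 0, 0, 0]
    - [0, -0.015, 0, 0, 0, 0, 0]

```text
time_s: 30.7
tool_pos: [0.574, 0.0747, 0.0544]
tool_rot: [-180.0, -0.0, 93.9]
force: [-5.2, 1.2, 3.0]
grip_width: 0.0007
grasp_force: 2.7
```

apply_moves:
  moves:
    - [0, 0.02, 0, 0, 0, 0, 0]
    - [0, 0.038, 0, 0, 0, 0, 0]
    - [0, 0.039, 0, 0, 0, 0, 0]
    - [0, -0.2, 0, 0, 0, 0, 0]
    - [0, -0.45, 0, 0, 0, 0, 0]
    - [0, -0.67, 0, 0, 0, 0, 0]
    - [0, -0.67, 0, 0, 0, 0, 0]
    - [0, -0.67, 0, 0, 0, 0, 0]

```text
time_s: 31.5
tool_pos: [0.442, 0.0637, 0.0551]
tool_rot: [179.8, 0.2, 93.8]
force: [0.3, 0.2, -0.1]
grip_width: 0.0006
grasp_force: 0.0
```

```bash
cat > chk.py <<'E'
from h import *
im=viewer.read_camera("top"); d=masks_of("top","front")[0]
ys,xs=np.nonzero(d["pixels"]); print("front row",np.median(ys),xs.min(),xs.max(), "shut=207 open=247")
E
python3 chk.py; python3 to.py .575 .0735 .0545 94
```

```text
front row 222.0 261 349 shut=207 open=247
t 31.6 pos [0.4434 0.0648 0.0555] rot [179.77  -0.    93.79] F [-0.04 -0.6   0.19] w 0.0006
shift [-0.     0.66   0.008] turn [ 0.003 -0.    -0.002]
```

apply_moves:
  moves:
    - [0, 0, 0, 0, 0, 0, 0]
    - [0, 0, 0, 0, 0, 0, 0]
    - [0, 0, 0, 0, 0, 0, 0]
    - [0, 0, 0, 0, 0, 0, 0]
    - [0, 0, 0, 0, 0, 0, 0]
    - [0, 0, 0, 0, 0, 0, 0]
    - [0, 0.04, 0, 0, 0, 0, 0]
    - [0, 0.07, 0, 0, 0, 0, 0]
    - [0, 0.1, 0, 0, 0, 0, 0]
    - [0, 0.14, 0, 0, 0, 0, 0]
    - [0, 0.18, 0, 0, 0, 0, 0]
    - [0, 0.23, 0, 0, 0, 0, 0]
    - [0, 0.28, 0, 0, 0, 0, 0]
    - [0, 0.33, 0, 0, 0, 0, 0]
    - [0, 0.38, 0, 0, 0, 0, 0]
    - [0, 0.43, 0, 0, 0, 0, 0]
    - [0, 0.48, 0, 0, 0, 0, 0]
    - [0, 0.53, 0, 0, 0, 0, 0]
    - [0, 0.57, 0, 0, 0, 0, 0]
    - [0, 0.6, 0, 0, 0, 0, 0]

```text
time_s: 33.6
tool_pos: [0.5602, 0.0737, 0.0544]
tool_rot: [-179.8, -0.0, 93.8]
force: [-8.2, 0.9, 7.5]
grip_width: 0.0007
grasp_force: 4.7
```

apply_moves:
  moves:
    - [0, 0.025, 0, 0, 0, 0, 0]
    - [0, 0.05, 0, 0, 0, 0, 0]
    - [0, 0.07, 0, 0, 0, 0, 0]
    - [0, 0.085, 0, 0, 0, 0, 0]
    - [0, 0.1, 0, 0, 0, 0, 0]
    - [0, 0.113, 0, 0, 0, 0, 0]
    - [0, 0.113, 0, 0, 0, 0, 0]

```text
time_s: 34.3
tool_pos: [0.5818, 0.0753, 0.0544]
tool_rot: [-179.8, -0.0, 93.9]
force: [-8.4, -0.7, 8.3]
grip_width: 0.0006
grasp_force: 5.2
```

apply_moves:
  moves:
    - [0, -0.25, 0, 0, 0, 0, 0]
    - [0, -0.4, 0, 0, 0, 0, 0]
    - [0, -0.4, 0, 0, 0, 0, 0]
    - [0, -0.4, 0, 0, 0, 0, 0]

```text
time_s: 34.7
tool_pos: [0.5045, 0.069, 0.0548]
tool_rot: [179.9, 0.0, 93.8]
force: [0.8, -0.9, -0.2]
grip_width: 0.0002
grasp_force: 0.0
```

```bash
python3 chk.py; python3 to.py .575 .0735 .0545 94
```

```text
front row 205.0 259 346 shut=207 open=247
t 34.8 pos [0.5053 0.0694 0.055 ] rot [ 1.7985e+02 -4.0000e-02  9.3810e+01] F [0.33 0.02 0.14] w 0.0005
shift [-0.003  0.349  0.004] turn [ 0.002 -0.    -0.002]
```

The front is back at row 205, which is the shut position. I'll lift the arm clear and check that it holds.

apply_moves:
  moves:
    - [0, -0.2, 0, 0, 0, 0, 0]
    - [0, -0.2, -0.3, 0, 0, 0, 0]
    - [0, -0.2, -0.6, 0, 0, 0, 0]
    - [0, -0.2, -0.6, 0, 0, 0, 0]
    - [0, -0.2, -0.6, 0, 0, 0, 0]
    - [0, -0.2, -0.6, 0, 0, 0, 0]
    - [0, -0.2, -0.6, 0, 0, 0, 0]
    - [0, -0.2, -0.6, 0, 0, 0, 0]
    - [0, -0.2, -0.6, 0, 0, 0, 0]
    - [0, -0.2, -0.6, 0, 0, 0, 0]
    - [0, -0.2, -0.6, 0, 0, 0, 0]
    - [0, -0.2, -0.6, 0, 0, 0, 0]

```text
time_s: 36.0
tool_pos: [0.4633, 0.0667, 0.1744]
tool_rot: [-180.0, -0.0, 93.8]
force: [-0.5, -0.5, -0.6]
grip_width: 0.0003
grasp_force: 0.0
```

```bash
python3 chk.py; python3 - <<'E'
from h import *
a,b=viewer.read_camera("scene"),viewer.read_camera("top")
cv2.imwrite("pics/a7.png",np.hstack([a[80:360,150:460],b[80:360,150:460]])[:,:,::-1])
E
```

```text
front row 206.0 259 346 shut=207 open=247
```

View pics/a7.png

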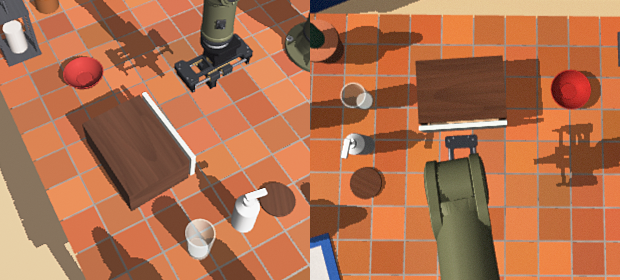

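The drawer is shut and holding: the white front sits flush at about (170,133) on the left and (462,127) on the right. The case is inside, the other objects have not moved, and the arm is clear.

```bash
python3 -c "
from cell import env; print(env.sign_off())"
```

```text
the job is handed in; nothing more can be done
None
```

The sunglasses case is lying flat in the drawer, and the drawer is latched shut. The latch didn't catch on the first six closing presses; the next one held. The highest push reading was about 10 N, and the dispenser, tumbler, coaster and dish look unmoved. I handed it in at about 36 s.

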